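# Click the day wheel on to the red tooth

### The arm

A 6-joint arm with a two-finger parallel gripper is mounted at the origin on a cart in front of the work surface, level with it; the furniture and walls round the work are solid. World frame = base frame: x ahead of the robot, y to its left, z up, the work surface at z = 0. Lengths are in mm, angles in degrees, forces in N, time in s.
With the tool pointing down it reaches from about 300 to 850 mm from the base axis. Payload 5.4 kg.
Tool frame: the origin (TCP) lies on the centre line of the jaws, within the pads' length; the fingertips stand 8 mm ahead of it and the grasp point (between the pads) lies 11 mm behind it (ctrl.tip_reach is the distance from the TCP to the fingertips, in mm); z points along the fingers, y is the direction in which the jaws open and shut (so a half turn about z gives the same grasp; the last joint's range is limited). The gripper opens to 85 mm and grips with 20 to 120 N. Pads are 22 mm wide; open, the fingers measure 114 mm over their backs; the gripper's body (76 mm by 85 mm) begins 54 mm behind the grasp point. The pads swing forward as they close: fully open they stand 13 mm farther back than shut.
Start: joints at [-88.069, 9.076, 91.501, -0, 79.423, -12.038], TCP at [138.777, -557.985, 239.299] pointing down, gripper open.
Joint ranges: [-166.64, 166.64], [-54.1, 131.32], [10.49, 154.53], [-73.88, 253.88], [9.74, 151.15], [-171.62, 171.62]. Speed limits (degrees/s): [147.25, 147.25, 180, 180, 180, 180].

### API

Orientations are given as [roll, pitch, yaw] about the fixed x, y, z axes, in that order (R = Rz(yaw) Ry(pitch) Rx(roll)).
In Python, from bench import ctrl gives the robot as it stands. The module is installed in compiled form; this text tells all that it offers. Calls block until the motion is done:
- ctrl.reach(position, orientation): joint-space move of the TCP to a pose.
- ctrl.move_linear(position, rot=None, feed=150, force_limit=None): straight line of the TCP; rot=None keeps the orientation; feed is the mean speed in mm/s. With force_limit (N) it stops when the force on the tool has changed by that much, and returns True; else False.
- ctrl.move_j(angles): joint-space move.
- ctrl.set_gripper(opening, strength=None): opening from 0.0 (shut) to 1.0 (fully open); strength is the grip in N (None keeps the last); returns when the fingers have stopped.
- ctrl.pause(seconds).
- ctrl.solve_ik(position, orientation): joint angles nearest the present ones, or None.
- ctrl.get_state(): the state.
- ctrl.capture(name): name is "side" or "top"; returns a dict with "img" (384x512x3 uint8, red, green, blue), "fov_y" (degrees; the focal length in pixels is half the picture's height over the tangent of half this angle, whatever the lens; pixels are square), "cx", "cy" (the principal point, pixels), "view" (4x4, takes a point from world to camera coordinates). Camera axes: x right, y down, z forward; pixel columns grow to the right and rows downward; lengths in mm; the calibration is good to about 2 mm. A picture is of the moment at which its call begins. There is no depth.
A pose or a line that the arm cannot do raises ctrl.PlanningError and nothing moves.
- ctrl.sign_off(): hands the job in, once; it reports no verdict.
Trained networks look in the newest picture that a camera, given by its name, has taken for a name from the list of things; names that differ only in an ending like _2 or _b are one class to them, and where a whole thing is asked for, a point or a joint stands for the part that bears it (a point fixed in the world has none). Each returns a list of dicts, best first, with "confidence" (0 to 1); they miss things now and then, are a little off and sometimes report something else, mostly with a low value. They report only what shows in the picture. A call takes as long as a camera call. They do not tell look-alikes from the thing itself.
- ctrl.search_frame(query, camera): "location" ([x, y, z] in mm, in world coordinates, good to about 4 mm: the middle of the surface that is visible of it).
- ctrl.place_of(query, camera): "location" ([x, y, z] in mm, in world coordinates, good to about 4 mm: a listed point, or the origin of a listed thing).
The state is a dict: "clock": time; "joint_positions": joint angles; "dq": joint speeds; "tau": joint torques, N m; "ee_pos": TCP position; "ee_rot": TCP orientation; "ft_force": force on the tool from outside, world axes, zero at the start; "ft_torque": the same for the moment, N m; "grip_width": opening from 0.0 (shut) to 1.0 (fully open).
Only numpy, scipy, OpenCV 4.12 (cv2) and the standard library are available. Lean on these libraries where they do the work, as an engineer would, in place of code of your own. Each camera call takes 0.05 s, during which the arm holds its last target. There are 200 camera calls.

### The job

Bags sealed today carry the red day, so set the seven-toothed day wheel on the little grey stand left of the bag sealer: with a fingertip, flick the top edge of the wheel away from the robot, click by click, until its red tooth stands straight up, and do not run it past. Grasp nothing: leave the stand in its place, and leave the jars round it alone.

Things in the scene. Friction and masses are not known exactly. Their poses are not given: they have to be found in the camera images.
- day_stand: Small loose desk stand, about 1.2 kg, on rubber feet; slides or tips at 6 N or so of sideways push. Grey base plate 120 (x) x 96 (y) mm, 17 mm high; two grey cheeks (outer faces at y = -22.5, +22.5 mm, tops 82 mm high) hold a toothed wheel. Origin: centre of its underside. x: level, the way the wheel's top must move (away from the robot, within 0.45 rad); y: along the axle, which is 68 mm up; z up.
- wheel_top (a point): Fixed point of the stand straight above the axle, 114 mm above the worktop, where the tip of the uppermost tooth stands when the wheel rests in a click. Axes as the stand's.
- red_tooth (a point): Middle of the outer end of the red tooth, 46 mm from the axle, turning with the wheel. The wheel has a black hub of radius 30 mm and seven teeth, one red, six white, 51.4 degrees apart, each 7 mm thick and 18 mm wide along the axle. At the start the red tooth is one, two or three clicks short of straight up, on the robot's side of the wheel.
- day_wheel (a joint): Turn of the wheel in rad: 0 with the red tooth straight up, growing as the wheel's top moves along the stand's +x. A sprung detent holds it at every multiple of 0.898 (a tooth straight up); about 2 N at a tooth's end moves it, and past half a click it snaps on to the next. Starts near -0.90, -1.80 or -2.69.
- spice_jar_1: Loose spice jar with green cap, 46 mm across, 106 mm tall, beside or behind the stand; origin at the centre of its underside. A bystander.
- jar_2: Loose small jar with black lid, 63 mm across, 94 mm tall, left of the stand and nearer the robot; origin at the centre of its underside. A bystander.
- spice_jar_2: Loose spice jar with green cap, 46 mm across, 106 mm tall, beside or behind the stand; origin at the centre of its underside. A bystander.
Not all that is in view belongs to the job. What is shaped like the day_stand but pink is not meant.

How it is judged:
By the outcome, as a careful person would: the job done as asked, in the order asked, and still so for the second after the job is handed in, with the robot touching nothing.
It also fails if it takes over 42 s, if anything falls off the work surface, if the arm or the gripper's body presses on something with over 40 N, if the wrist force passes 120 N, or if a joint passes its speed limit or range.

## Working session

There is one attempt and no reset: what is moved stays moved. The work goes in short steps, each a Python script; the robot and the scene stay as the last script left them, time stands still between calls to the robot, and variables do not carry over. Pictures are saved under pics/ and viewed, about 8 in all and at most 12, crops included, and the job is handed in when it is done.

```bash
mkdir -p pics
python3 - <<'E'
from bench import ctrl
import cv2,numpy as np
ims=[]
for c in("side","top"):
    d=ctrl.capture(c); ims.append(d)
    cv2.imwrite(f"pics/{c}0.png",d["img"][:,:,::-1])
    print(c,d["fov_y"],d["cx"],d["cy"],np.round(d["view"],3).tolist())
    for q in("day_stand","wheel_top","red_tooth","spice_jar_1","jar_2"):
        print(q,[(np.round(r["location"]).tolist(),round(r["confidence"],2)) for r in ctrl.place_of(q,c)])
print(ctrl.get_state()["clock"],ctrl.tip_reach)
E
```

```text
side 42.36799656497599 248.64095667657972 195.69900192596424 [[-0.997, -0.067, -0.023, 543.92], [-0.019, 0.562, -0.827, -136.032], [0.069, -0.825, -0.561, 1238.423], [0.0, 0.0, 0.0, 1.0]]
day_stand [([532.0, 307.0, 2.0], 0.64), ([521.0, 583.0, -3.0], 0.59)]
wheel_top [([517.0, 585.0, 118.0], 0.96), ([531.0, 308.0, 117.0], 0.82), ([488.0, 300.0, 54.0], 0.69)]
red_tooth [([487.0, 301.0, 61.0], 0.86), ([518.0, 577.0, 114.0], 0.77)]
spice_jar_1 [([658.0, 334.0, -2.0], 0.88)]
jar_2 [([458.0, 431.0, 1.0], 0.59)]
top 42.78687983866947 257.97469264045816 191.54411368266915 [[0.019, -1.0, -0.024, 433.385], [-0.994, -0.016, -0.108, 527.78], [0.107, 0.026, -0.994, 979.559], [0.0, 0.0, 0.0, 1.0]]
day_stand [([519.0, 581.0, 2.0], 0.63)]
wheel_top [([515.0, 577.0, 113.0], 0.96), ([528.0, 303.0, 111.0], 0.72)]
red_tooth [([487.0, 298.0, 55.0], 0.88), ([523.0, 584.0, 113.0], 0.88)]
spice_jar_1 [([596.0, 434.0, -2.0], 0.71), ([657.0, 327.0, -3.0], 0.66)]
jar_2 [([460.0, 431.0, -0.0], 0.73)]
0.6 8.0
```

View pics/side0.png

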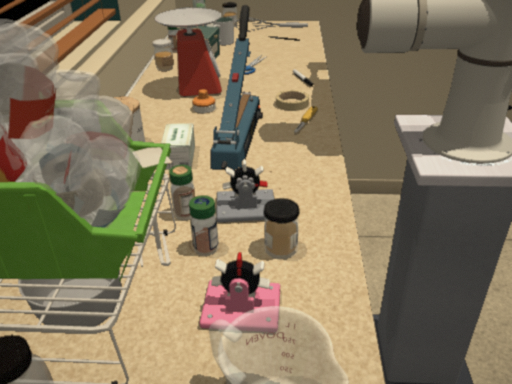

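View pics/top0.png

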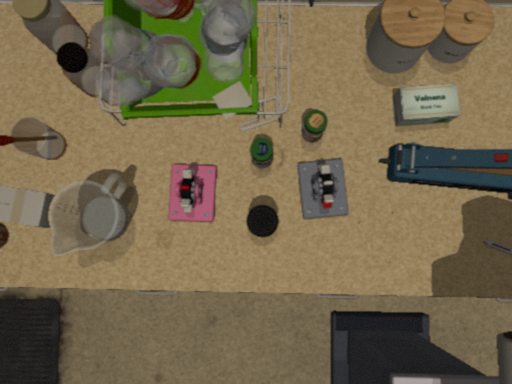

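The side view shows the grey stand at about pixel (246,198), with its red tooth towards the robot at (263,183). In the top view it is at (324,187), with red at (327,203). The pink decoy is at (190,192). The red tooth is about 103° short of upright, so two clicks. Next I'll measure the stand's yaw and centre.

```bash
cat > h.py <<'E'
import numpy as np,cv2
from bench import ctrl
def K(d):
    f=d["img"].shape[0]/2/np.tan(np.radians(d["fov_y"]/2)); return f
def plane(d,uv,z):
    V=np.array(d["view"]);R,t=V[:3,:3],V[:3,3];f=K(d);c=-R.T@t
    uv=np.asarray(uv,float).reshape(-1,2)
    r=np.c_[(uv[:,0]-d["cx"])/f,(uv[:,1]-d["cy"])/f,np.ones(len(uv))]@R
    return c+r*((z-c[2])/r[:,2])[:,None]
def proj(d,P):
    V=np.array(d["view"]);p=np.atleast_2d(P)@V[:3,:3].T+V[:3,3];f=K(d)
    return p[:,:2]/p[:,2:]*f+[d["cx"],d["cy"]]
E
python3 - <<'E'
from h import *
d=ctrl.capture("top");im=d["img"]
x0,y0,x1,y1=290,145,362,230
hsv=cv2.cvtColor(im,cv2.COLOR_RGB2HSV)[y0:y1,x0:x1]
m=((hsv[...,1]<60)&(hsv[...,2]>70)&(hsv[...,2]<190)).astype(np.uint8)
m=cv2.morphologyEx(m,cv2.MORPH_OPEN,np.ones((3,3)))
n,l,s,_=cv2.connectedComponentsWithStats(m);k=1+s[1:,4].argmax();m=(l==k)
v,u=np.nonzero(m)
hull=cv2.convexHull(np.c_[u+x0,v+y0].astype(np.float32))[:,0]
W=plane(d,hull,17)[:,:2]
r=cv2.minAreaRect(W.astype(np.float32));print(r,cv2.boxPoints(r))
b=cv2.boxPoints(r);px=proj(d,np.c_[b,[17]*4])
c=cv2.resize(im[y0:y1,x0:x1],None,fx=6,fy=6,interpolation=cv2.INTER_CUBIC)[:,:,::-1].copy()
cv2.polylines(c,[np.int32((px-[x0,y0]+.5)*6)],True,(0,255,0),1)
s=ctrl.capture("side");e=cv2.resize(s["img"][140:240,195:315],None,fx=5,fy=5,interpolation=cv2.INTER_CUBIC)[:,:,::-1]
o=np.zeros((510,800,3),np.uint8);o[:c.shape[0],:432]=c
e=cv2.resize(e,(368,307));o[:307,432:]=e;cv2.imwrite("pics/crop1.png",o)
E
```

```text
((531.2477416992188, 308.4019470214844), (119.21504974365234, 95.14263153076172), 6.279019832611084) [[466.79492 349.1686 ]
 [477.20068 254.5967 ]
 [595.70056 267.63528]
 [585.2948  362.2072 ]]
```

View pics/crop1.png

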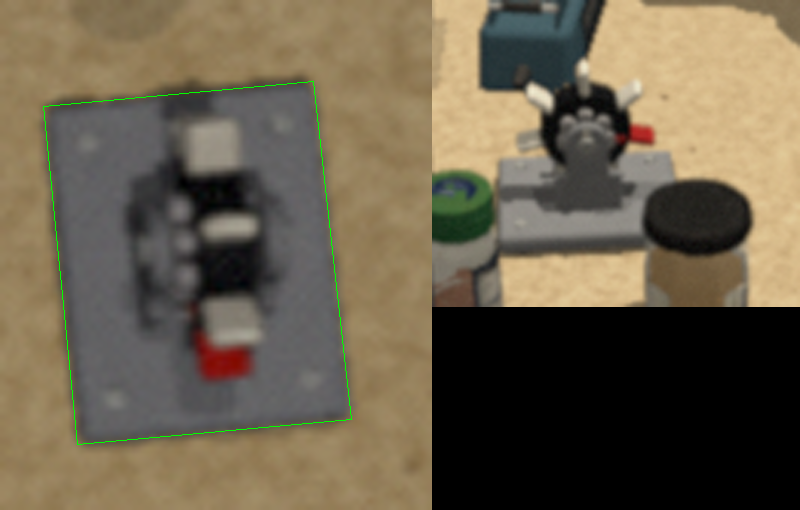

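The fit gives the stand centre (531.2, 308.4) and yaw 6.3°, and the base measures 119×95 mm against 120×96 given. Red is confirmed two clicks short. I'll approach high, lower the closed fingertip behind the top tooth and push one click. With the tip at z=106 it loses the tooth at about 34°, so it can't push past the next click.

```bash
cat >> h.py <<'E'
O=np.array([531.2,308.4]);A=np.radians(6.28);ROT=[180,0,6.28]
def S(x,tipz,y=0):
    p=O+[x*np.cos(A)-y*np.sin(A),x*np.sin(A)+y*np.cos(A)]
    return [p[0],p[1],tipz+ctrl.tip_reach]
def shot(name):
    a=[]
    for c,(x0,y0,x1,y1) in(("top",(285,140,365,230)),("side",(195,140,315,240))):
        d=ctrl.capture(c);i=d["img"][y0:y1,x0:x1,::-1];a.append(cv2.resize(i,(400,int(400*i.shape[0]/i.shape[1])),interpolation=cv2.INTER_CUBIC))
        print(c,[(np.round(r["location"]).tolist(),round(r["confidence"],2)) for r in ctrl.place_of("red_tooth",c)])
    h=max(i.shape[0] for i in a)
    cv2.imwrite(name,np.hstack([np.pad(i,((0,h-i.shape[0]),(0,0),(0,0))) for i in a]))
def click():
    ctrl.move_linear(S(-35,106),feed=100)
    f0=np.array(ctrl.get_state()["ft_force"])
    hit=ctrl.move_linear(S(15,106),feed=50,force_limit=5.5)
    s=ctrl.get_state();print("hit",hit,np.round(s["ee_pos"],1),np.round(np.array(s["ft_force"])-f0,2))
    if not hit: ctrl.move_linear(S(15,150),feed=100)
    else: print("STOPPED")
    return hit
E
python3 - <<'E'
from h import *
ctrl.set_gripper(0.0,20)
s=ctrl.get_state();p=s["ee_pos"];print(s["clock"],ctrl.tip_reach,s["grip_width"])
ctrl.move_linear([p[0],p[1],380],feed=200)
ctrl.reach(S(-35,300),ROT)
print(ctrl.get_state()["clock"],ctrl.get_state()["joint_positions"])
ctrl.move_linear(S(-35,140),feed=150)
hit=click();print(ctrl.get_state()["clock"])
if not hit: ctrl.move_linear(S(-60,170),feed=200)
shot("pics/c1.png");print(ctrl.get_state()["clock"])
E
```

```text
1.4667 8.0 0.000982148128288531
5.5917 [ 1.95882070e+01  8.04855869e+00  8.49121611e+01 -7.99408098e-03
  8.70302535e+01  1.03365609e+02]
hit False [546.1 310.  114.1] [ 0.58 -0.65 -1.07]
9.0417
top [([525.0, 580.0, 112.0], 0.89)]
side [([518.0, 580.0, 113.0], 0.73), ([497.0, 298.0, 98.0], 0.58)]
9.7833
```

View pics/c1.png

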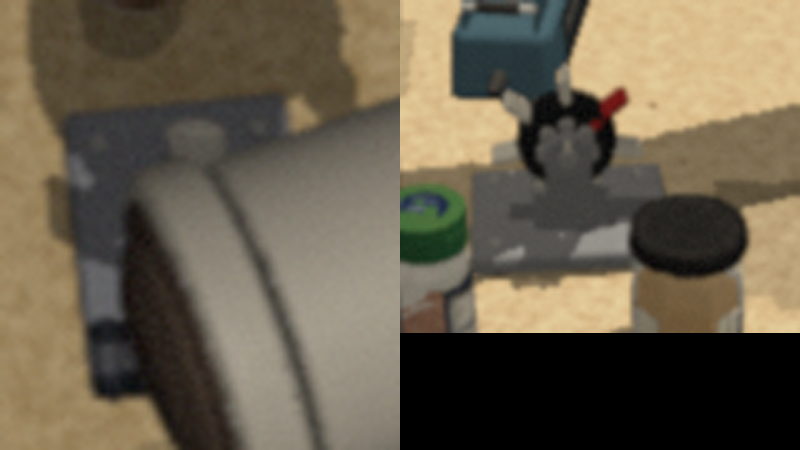

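One click has been made. In the side crop red is now at about (612,108), one click short and up on the robot's side, and the stand hasn't moved. Now the second click.

Run:
```python
from h import *
ctrl.move_linear(S(-35,140),feed=150)
hit=click()
if not hit:
    ctrl.move_linear(S(15,300),feed=200)
    p=ctrl.get_state()["ee_pos"]; ctrl.reach([400,-200,350],ROT)
shot("pics/c2.png");print(ctrl.get_state()["clock"])
```

```text
hit False [546.1 310.  114.1] [ 1.05 -0.62 -0.79]
top [([521.0, 584.0, 115.0], 0.94), ([528.0, 303.0, 112.0], 0.45)]
side [([599.0, 437.0, 4.0], 0.74), ([533.0, 302.0, 111.0], 0.72), ([522.0, 579.0, 114.0], 0.63)]
15.45
```

View pics/c2.png

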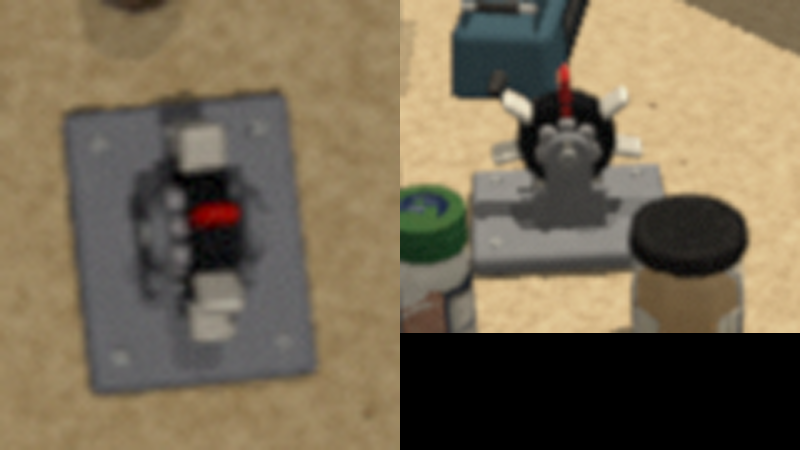

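The red tooth now stands straight up at (565,90) in the side crop and (215,215) in the top crop. The stand and jars are in place and the arm is clear.

```bash
python3 -c "
from bench import ctrl
ctrl.pause(0.5);ctrl.sign_off()"
```

```text
the job is handed in; nothing more can be done
```

The day wheel on the grey stand now has its red tooth straight up, and I've handed the job in. I flicked the wheel's top edge away from the robot with the closed fingertip, two separate clicks, looking at the wheel after each one.

- **Red tooth:** both cameras show it upright and not run past. The networks place it at about (530, 303, 112), where the top of the wheel should be.
- **Stand and jars:** the stand has not visibly moved between pictures, judged by eye. The jars that show in the last views look undisturbed, but I did not re-measure them and those crops leave out one spice jar. I grasped nothing.
- **Force and time:** force readings at the end of each push were under about 1.5 N, and no push hit its 5.5 N stop. The clock read about 15.5 s of the 42 s allowed at the last check, with the arm well clear.
- **Disagreements:** the networks also reported the pink stand's red tooth, and once a spice jar, as the red tooth. I ruled these out by position. After the first click the arm hid the wheel from the top camera, so that check used the side view only.

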